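Reset the tripped protection box through its recessed key

ROBOT

A 6-joint arm with a two-finger parallel gripper is mounted at the origin on the work surface. World frame = base frame: x ahead of the robot, y to its left, z up, the work surface at z = 0. Lengths are in mm, angles in rad, forces in N, time in s.
With the tool pointing down it reaches from about 325 to 850 mm from the base axis. Payload 15.5 kg.
Tool frame: the origin (TCP) lies between the finger pads; the fingertips stand bot.tip_reach ahead of it and the grasp point (between the pads) lies 6 mm ahead of it (bot.tip_reach is the distance from the TCP to the fingertips, in mm); x points along the fingers, y is the direction in which the jaws open and shut, and the axes are right-handed (so a half turn about x gives the same grasp; the last joint's range is limited). The gripper opens to 91 mm and grips with 3 to 60 N. Pads are 32 mm wide; open, the fingers measure 118 mm over their backs; the gripper's body (76 mm by 178 mm) begins 60 mm behind the grasp point.
Start: joints at [-1.381, 0.494, 1.345, -0, 1.302, -0.096], TCP at [175.605, -599.825, 238.915] pointing down, gripper open.
Joint ranges: [-2.91, 2.91], [-0.82, 2.16], [0.22, 2.67], [-1.22, 4.37], [0.12, 2.79], [-3.08, 3.08]. Speed limits (rad/s): [1.89, 1.89, 2.57, 3.01, 3.01, 3.01].

INTERFACE

Orientations are given as a rotation vector (axis times angle).
In Python, from cell import bot gives the robot as it stands. The module is installed in compiled form; this text tells all that it offers.
- The arm moves only by the tool play_rows, never from a script. Its argument "deltas" is a list that holds one entry, the list of rows, each a list of 5 numbers: the closure, from -1 (fully open) to 1 (shut), then the shift along the tool's x, y, z in m, then the turn about the tool's x in rad. In form: [[[hand, dx, dy, dz, twist], ...]]. A call has exactly 10 rows; each row shifts and turns the commanded pose from where the row before left it, along the tool's axes as they then stand; what a row does not reach is not made up. A row lasts 1/12 s, in which the tool goes at most 41.7 mm and 7.16 degrees, less where a joint would pass 70% of its speed; a pose out of reach is approached as far as the arm can. A call is refused whole if a number of a shift passes 0.0417 or a number of a turn 0.125, either way. A call with a gripper value outside its range is refused whole. The fingers move at their own pace and stop on an object; "squeeze" is the grip in N (left out, the last holds). Time passes only in rows, so rows that do not move let the fingers close, or fill a call up. It gives the time, the measured TCP pose, the force and the opening at its end, in the units of the state.
- bot.read_state(): the state, without advancing time (a new reading comes with each control period).
- bot.capture(name): name is "scene" or "top"; returns a dict with "color" (480x640x3 uint8, red, green, blue), "fx", "fy", "cx", "cy" (pixels), "camera_from_world" (4x4, takes a point from world to camera coordinates). Camera axes: x right, y up, looking along -z (the intrinsics and any distortion apply to the point x, -y, -z); pixel columns grow to the right and rows downward; lengths in mm; the calibration is good to about 2 mm. A picture is of the moment at which its call begins. There is no depth.
- bot.hand_in(): hands the job in, once; it reports no verdict.
The state is a dict: "t": time; "joint_positions": joint angles; "joint_vel": joint speeds; "joint_torque": joint torques, N m; "tcp_pos": TCP position; "orientation": TCP orientation; "force": force on the tool from outside, world axes, zero at the start; "torque": the same for the moment, N m; "finger_gap": opening from 0.0 (shut) to 1.0 (fully open).
Only numpy, scipy, OpenCV 4.12 (cv2) and the standard library are available. Lean on these libraries where they do the work, as an engineer would, in place of code of your own. Each camera call takes 0.05 s, during which the arm holds its last target.

TASK

The bench protection box with the blue sunken key has tripped: reach the fingertips into its well, press the blue key all the way down and keep it there for a good second, then let it come fully back up. After that, press down the raised, green-marked end of the black rocker switch on the same box until it is fully flipped over. Only press: do not lift, tip or shove the box, and leave its twin with the red key and the other things on the bench alone.

Things in the scene. Friction and masses are not known exactly. Their poses are not given: they have to be found in the camera images.
- trip: loose grey bench box, 120 (x) x 170 (y) x 55 mm (z), about 0.9 kg, on a 3 mm mat; origin: centre of its underside, z up. In its flat top: at y = +42 mm a well 38 (x) x 48 (y) mm, white border, blue key at the bottom; at y = -42 mm a black rocker 64 mm long (x), 30 mm wide, pivoting about the box's y axis 67 mm above the underside; three coloured terminals on its +x side. This is the box to reset
- trip_well (a point): centre of the mouth of the blue key's well, level with the box's top (55 mm above its underside); the well's walls are upright
- trip_key_top (a point): point on the blue key's top face, at its centre; moves with the key. The key is a blue rectangle 32 x 42 mm (box x by y) that nearly fills the floor of the well; at rest its top lies 16 mm below the rim (39 mm above the box's underside)
- trip_key (a joint): travel of the blue key, m: 0 up, 0.006 at the bottom of its stroke; sprung: starts to move at about 1.2 N, bottoms at 4 N and comes back up when let go
- trip_rocker_on (a point): point to press on the green end of the blue-key box's rocker: on the paddle's upper face, 24 mm from the pivot towards the box's +x; moves with the paddle. Nothing else stands up around the rocker
- trip_rocker (a joint): angle of the rocker on the box with the blue key, rad: 0 = off (green end raised about 7 mm above the pivot, 14 mm higher than the other end), 0.44 = fully flipped (tilted the other way, green end down). It stays where it is left; 0.05 N m turns it (about 2 to 5 N on the green end)
- twin: loose grey bench box, 120 (x) x 170 (y) x 55 mm (z), about 0.9 kg, on a 3 mm mat; origin: centre of its underside, z up. In its flat top: at y = +42 mm a well 38 (x) x 48 (y) mm, white border, red key at the bottom; at y = -42 mm a black rocker 64 mm long (x), 30 mm wide, pivoting about the box's y axis 67 mm above the underside; three coloured terminals on its +x side. Same case, to be left alone
- twin_key (a joint): travel of the red key, m: 0 up, 0.006 at the bottom of its stroke; sprung: starts to move at about 1.2 N, bottoms at 4 N and comes back up when let go
- twin_rocker (a joint): angle of the rocker on the box with the red key, rad: 0 = off (green end raised about 7 mm above the pivot, 14 mm higher than the other end), 0.44 = fully flipped (tilted the other way, green end down). It stays where it is left; 0.05 N m turns it (about 2 to 5 N on the green end)
- meter: loose orange multimeter lying flat, 160 x 80 mm, 48 mm high over its dial; bystander; origin at the centre of its underside
- pot: loose round steel pot with copper wool, 64 mm across, 39 mm high; bystander; origin at the centre of its underside
- spool: loose black solder spool with a yellow hub, standing on end, 50 mm across, 30 mm high; bystander; origin at the centre of its underside
- driver: loose screwdriver with a yellow handle lying on the mat, about 200 mm long; bystander; origin under its middle
Mind the look-alikes: they are no part of the job. What is shaped like the trip but yellow is not meant.

How it is judged:
By the outcome, as a careful person would: the job done as asked, in the order asked, and still so for the second after the job is handed in, with the robot touching nothing.
It also fails if it takes over 40 s, if anything falls off the work surface, if the arm or the gripper's body presses on something with over 40 N, if the wrist force passes 120 N, or if a joint passes its speed limit or range.

## Working session

There is one attempt and no reset: what is moved stays moved. The work goes in short steps, Python scripts to look and compute and a tool call to move; the robot and the scene stay as the last step left them, time stands still between calls to the robot, and variables do not carry over. Pictures are saved under pics/ and viewed, and the job is handed in when it is done.

Besides the shell and the picture viewer there is one more tool, called in YAML: its name, and indented under it one key for each argument. play_rows: Moves the arm, as the interface text tells. Its arguments: {"type":"object","properties":{"deltas":{"type":"array","items":{"type":"array","items":{"type":"array","items":{"type":"number"}}}},"squeeze":{"type":"number"}},"required":["deltas"]}

```bash
mkdir -p pics; python3 - <<'E'
from cell import bot
import cv2,pickle
print(bot.read_state(), bot.tip_reach)
d={}
for n in ("scene","top"):
    c=bot.capture(n); d[n]=c
    cv2.imwrite(f"pics/{n}0.png",c["color"][:,:,::-1]); print(n,c["fx"],c["fy"],c["cx"],c["cy"],c["camera_from_world"],c.keys())
pickle.dump(d,open("cap0.pkl","wb"))
E
```

```text
{'t': 0.0, 'joint_positions': array([-1.38150200e+00,  4.94215709e-01,  1.34614295e+00, -2.35465040e-05,
        1.30248346e+00, -9.55007524e-02]), 'joint_vel': array([ 0.00010317, -0.00023292, -0.00029213, -0.00018353, -0.00070118,
        0.00032122]), 'joint_torque': array([ 4.47100931e-03, -8.78817487e+01, -3.81853938e+01,  7.09200720e-02,
        5.33315912e-02, -1.43696543e-04]), 'tcp_pos': array([ 175.52923329, -599.47768564,  238.3140132 ]), 'orientation': array([ 2.0691248 ,  0.29796819, -2.06929464]), 'force': array([ 0.90324737, -0.33115653, -0.65507257]), 'torque': array([ 0.00884575, -0.02220157, -0.04156841]), 'finger_gap': 1.000770546278835} 25.0
scene 620.586151938214 620.586151938214 321.8934047009883 242.1279932594255 [[ 6.84317572e-01  7.29152331e-01  6.80732649e-03 -3.08526784e+02]
 [-5.88024284e-01  5.46298650e-01  5.96477348e-01  3.32457445e+02]
 [ 4.31204015e-01 -4.12182803e-01  8.02601043e-01 -2.32781713e+03]
 [ 0.00000000e+00  0.00000000e+00  0.00000000e+00  1.00000000e+00]] dict_keys(['color', 'fx', 'fy', 'cx', 'cy', 'camera_from_world'])
top 549.5981886556525 549.5981886556525 325.3765933064025 238.89825851172733 [[ 5.21936925e-03 -9.99973419e-01 -5.09121324e-03 -1.10152332e+02]
 [ 9.92398334e-01  4.55368187e-03  1.22982969e-01 -5.32106474e+02]
 [-1.22956517e-01 -5.69440506e-03  9.92395722e-01 -1.34599097e+03]
 [ 0.00000000e+00  0.00000000e+00  0.00000000e+00  1.00000000e+00]] dict_keys(['color', 'fx', 'fy', 'cx', 'cy', 'camera_from_world'])
```

View pics/scene0.png

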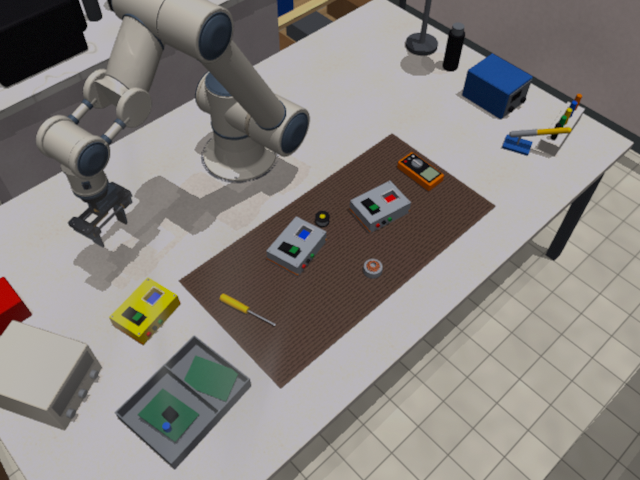

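View pics/top0.png

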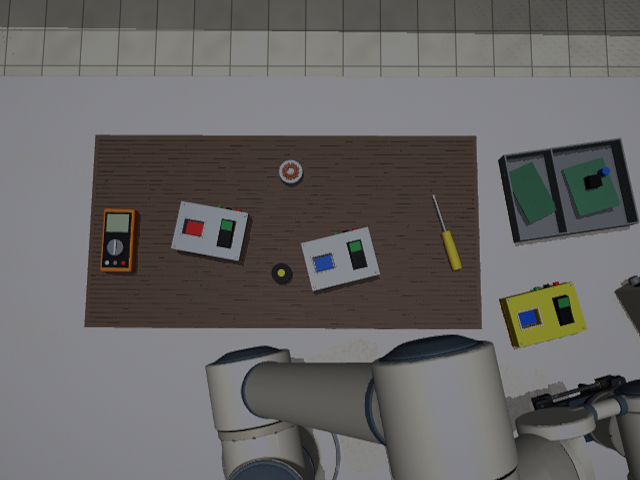

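Candidates: the grey box with the blue key at top (323,263), its red-key twin at (194,228), and the yellow look-alike with a blue key at (529,318). By the description I choose the grey box with the blue key. Next is a close crop and measurements.

```bash
cat > h.py <<'E'
import numpy as np,cv2
def ray(c,uv,z):
    T=c["camera_from_world"];R=T[:3,:3];t=T[:3,3]
    d=np.array([(uv[0]-c["cx"])/c["fx"],-(uv[1]-c["cy"])/c["fy"],-1.0])
    o=-R.T@t; w=R.T@d
    return o+w*(z-o[2])/w[2]
def proj(c,p):
    q=c["camera_from_world"]@np.r_[p,1]
    return np.array([c["cx"]+c["fx"]*q[0]/-q[2],c["cy"]+c["fy"]*q[1]/q[2]])
def blob(mask,near,maxd=60):
    n,l,s,ce=cv2.connectedComponentsWithStats(mask.astype(np.uint8))
    b=[(s[i,4],i) for i in range(1,n) if np.hypot(*(ce[i]-near))<maxd]
    a,i=max(b); return l==i,a,ce[i]
E
python3 - <<'E'
import pickle,cv2,numpy as np
from h import *
d=pickle.load(open("cap0.pkl","rb"))
rois={"top":(290,215,390,305,(340,259)),"scene":(255,205,340,285,(297,245))}
ims=[]
for n,(x0,y0,x1,y1,ctr) in rois.items():
    c=d[n];im=c["color"];hsv=cv2.cvtColor(im,cv2.COLOR_RGB2HSV)
    ims.append(cv2.resize(im[y0:y1,x0:x1],(400,400),interpolation=cv2.INTER_CUBIC))
    H,S,V=[hsv[...,i].astype(int) for i in range(3)]
    blue=(H>100)&(H<130)&(S>120)&(V>60)
    green=(H>45)&(H<85)&(S>100)
    grey=(S<60)&(V>90)
    for nm,m,zz in (("blue",blue,42),("green",green,76)):
        m2=np.zeros_like(m);m2[y0:y1,x0:x1]=m[y0:y1,x0:x1]
        mm,a,ce=blob(m2,ctr,60); r=cv2.minAreaRect(np.argwhere(mm)[:,::-1].astype(np.float32))
        print(n,nm,a,ce,"->",ray(c,ce,zz),r)
    m2=np.zeros_like(grey);m2[y0:y1,x0:x1]=grey[y0:y1,x0:x1]
    m2=cv2.morphologyEx(m2.astype(np.uint8),cv2.MORPH_OPEN,np.ones((3,3)))
    mm,a,ce=blob(m2,ctr,60)
    pts=np.argwhere(mm)[:,::-1].astype(np.float32)
    w=np.array([ray(c,p,58)[:2] for p in pts],np.float32)
    print(n,"grey",a,cv2.minAreaRect(w))
    print(cv2.minAreaRect(pts))
cv2.imwrite("pics/crop.png",np.hstack(ims)[:,:,::-1])
E
```

```text
top blue 227 [323.27312775 262.85462555] -> [ 471.638375   -102.69556918   42.        ] ((323.3235778808594, 262.7941589355469), (13.339459419250488, 16.734956741333008), 75.96376037597656)
top green 119 [354.71428571 246.16806723] -> [ 509.82826011 -178.99815732   76.        ] ((354.70587158203125, 246.3235626220703), (10.186494827270508, 11.884244918823242), 75.96376037597656)
top grey 2725 ((482.1040344238281, -143.536376953125), (121.46022033691406, 170.79141235351562), 14.281577110290527)
((339.9411926269531, 258.26470947265625), (49.477264404296875, 69.60771942138672), 75.96376037597656)
scene blue 76 [303.55263158 233.81578947] -> [468.38652695 -99.97544355  42.        ] ((303.4800109863281, 233.86001586914062), (7.800000190734863, 10.0), 36.869895935058594)
scene green 55 [293.41818182 249.41818182] -> [ 512.35030016 -182.43787941   76.        ] ((293.4000244140625, 249.20001220703125), (8.049844741821289, 7.155416965484619), 26.56505012512207)
scene grey 1292 ((481.8635559082031, -143.61129760742188), (123.52216339111328, 174.2153778076172), 14.131030082702637)
((296.0719299316406, 240.5582275390625), (35.53119659423828, 52.815643310546875), 38.990997314453125)
```

View pics/crop.png

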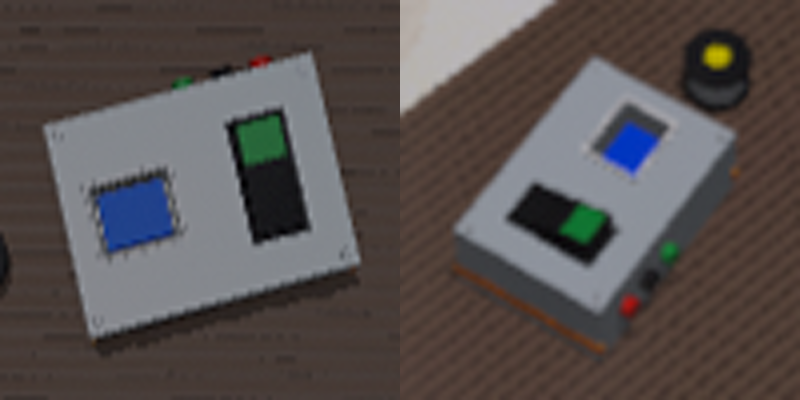

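The crop shows the grey box with its blue key (top view 323,263), the green rocker end (355,246) and the terminals on the far side, which is +x. The box fit is centre (482,-143.6) and yaw 14.2°, from sizes of 121x171 mm. The key offset from centre is (-10.4,40.9), which matches y=+42 at that yaw. So the choice and pose are consistent.

```bash
cat > plan.py <<'E'
import numpy as np,sys
from scipy.spatial.transform import Rotation as Ro
from cell import bot
th=np.radians(14.2);C=np.array([482,-143.6])
def box(x,y): return C+np.array([[np.cos(th),-np.sin(th)],[np.sin(th),np.cos(th)]])@[x,y]
def go(xy,z):
    s=bot.read_state();R=Ro.from_rotvec(s["orientation"]).as_matrix()
    ty=R[:,1]; d=np.r_[xy,z]-s["tcp_pos"]
    a0=np.arctan2(ty[1],ty[0]); 
    # twist about tool x (pointing down): positive twist lowers heading
    tw=-(th-a0)*np.sign(-R[2,0]); tw=(tw+np.pi/2)%np.pi-np.pi/2
    print("t",s["t"],"tcp",s["tcp_pos"],"toolx",R[:,0].round(4),"tooly",R[:,1].round(3),"F",s["force"].round(2),"gap",s["finger_gap"])
    print("j",s["joint_positions"].round(3))
    print("target",np.r_[xy,z].round(1),"shift tool (m)",(R.T@d/1000).round(4),"twist",tw.round(4))
    R2=R@Ro.from_rotvec([tw,0,0]).as_matrix(); print("tooly after",R2[:,1].round(3),"shift after twist",(R2.T@d/1000).round(4))
if __name__=="__main__": go(box(float(sys.argv[1]),float(sys.argv[2])),float(sys.argv[3]))
E
python3 plan.py 0 42 200
```

```text
t 0.1 tcp [ 175.54926477 -599.51673094  238.40806412] toolx [-2.0e-04  1.1e-03 -1.0e+00] tooly [ 0.281 -0.96  -0.001] F [0.62 0.34 0.05] gap 0.9956361290659171
j [-1.381  0.494  1.346 -0.     1.302 -0.096]
target [ 471.7 -102.9  200. ] shift tool (m) [ 0.0389 -0.3934 -0.4238] twist -1.5338
tooly after [0.969 0.245 0.   ] shift after twist [ 0.0389  0.4089 -0.4088]
```

play_rows:
  deltas:
    - [[1,0.002,-0.0197,-0.0212,0],[1,0.002,-0.0197,-0.0212,0],[1,0.002,-0.0197,-0.0212,0],[1,0.002,-0.0197,-0.0212,0],[1,0.002,-0.0197,-0.0212,0],[1,0.002,-0.0197,-0.0212,0],[1,0.002,-0.0197,-0.0212,0],[1,0.002,-0.0197,-0.0212,0],[1,0.002,-0.0197,-0.0212,0],[1,0.002,-0.0197,-0.0212,0]]
  squeeze: 20

```text
t: 0.93
tcp_pos: [324.1, -349.8, 218.7]
orientation: [2.069, 0.297, -2.069]
force: [-0.1, -0.3, -0.4]
finger_gap: 0.299
```

play_rows:
  deltas:
    - [[1,0.002,-0.0197,-0.0212,0],[1,0.002,-0.0197,-0.0212,0],[1,0.002,-0.0197,-0.0212,0],[1,0.002,-0.0197,-0.0212,0],[1,0.002,-0.0197,-0.0212,0],[1,0.002,-0.0197,-0.0212,0],[1,0.002,-0.0197,-0.0212,0],[1,0.002,-0.0197,-0.0212,0],[1,0.002,-0.0197,-0.0212,0],[1,0.002,-0.0197,-0.0212,0]]

```text
t: 1.77
tcp_pos: [472.2, -101.1, 198.7]
orientation: [2.068, 0.297, -2.069]
force: [0.8, -1.1, 0.5]
finger_gap: 0.004
```

play_rows:
  deltas:
    - [[1,0,0,0,-0.12],[1,0,0,0,-0.12],[1,0,0,0,-0.12],[1,0,0,0,-0.12],[1,0,0,0,-0.12],[1,0,0,0,-0.12],[1,0,0,0,-0.12],[1,0,0,0,-0.12],[1,0,0,0,-0.12],[1,0,0,0,-0.12]]

```text
t: 2.6
tcp_pos: [471.7, -102.5, 198.7]
orientation: [1.268, 1.171, -1.268]
force: [-0.0, 0.9, -0.7]
finger_gap: 0.006
```

```bash
python3 plan.py 0 42 110
```

```text
t 2.6 tcp [ 471.65119146 -102.51598575  198.72827361] toolx [-5.e-04  1.e-04 -1.e+00] tooly [ 0.997 -0.08  -0.   ] F [-0.01  0.87 -0.67] gap 0.005811780058229349
j [-0.338  0.346  1.739 -0.     1.057 -0.258]
target [ 471.7 -102.9  110. ] shift tool (m) [0.0887 0.0001 0.0004] twist -0.3278
tooly after [ 0.969  0.245 -0.   ] shift after twist [ 0.0887 -0.      0.0004]
```

play_rows:
  deltas:
    - [[1,0,0,0,-0.11],[1,0,0,0,-0.11],[1,0.01,0,0,-0.108],[1,0.016,0,0,0],[1,0.016,0,0,0],[1,0.016,0,0,0],[1,0.016,0,0,0],[1,0.014,0,0,0],[1,0,0,0,0],[1,0,0,0,0]]

```text
t: 3.43
tcp_pos: [471.4, -102.4, 110.6]
orientation: [1.029, 1.316, -1.03]
force: [1.0, 0.4, -0.0]
finger_gap: 0.008
```

```bash
python3 plan.py 0 42 72; python3 - <<'E'
from cell import bot
import cv2,numpy as np
a=bot.capture("top")["color"][205:315,270:400];b=bot.capture("scene")["color"][175:285,240:370]
cv2.imwrite("pics/c1.png",np.hstack([cv2.resize(i,(400,340),interpolation=cv2.INTER_CUBIC) for i in(a,b)])[:,:,::-1])
E
```

```text
t 3.4333 tcp [ 471.41190494 -102.41100061  110.60954887] toolx [-1.6e-03  6.0e-04 -1.0e+00] tooly [ 0.971  0.24  -0.001] F [ 1.03  0.44 -0.  ] gap 0.008444375420453669
j [-0.338  0.482  1.834  0.     0.828 -0.58 ]
target [ 471.7 -102.9   72. ] shift tool (m) [0.0386 0.0002 0.0006] twist -0.0058
tooly after [ 0.969  0.245 -0.001] shift after twist [0.0386 0.0002 0.0006]
```

View pics/c1.png

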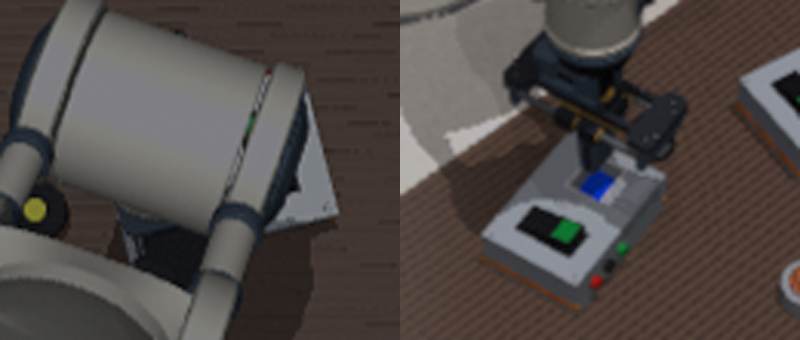

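The scene view shows the closed fingertips just above and behind the blue key (scene pixel about 302,228), as expected from 27 mm above the rim. I'm descending into the well now, stopping just above the key.

play_rows:
  deltas:
    - [[1,0.004,0,0.0005,0],[1,0.005,0,0,0],[1,0.005,0,0,0],[1,0.005,0,0,0],[1,0.005,0,0,0],[1,0.005,0,0,0],[1,0.005,0,0,0],[1,0.004,0,0,0],[1,0.002,0,0,0],[1,0,0,0,0]]

```text
t: 4.37
tcp_pos: [471.7, -103.0, 70.4]
orientation: [1.029, 1.315, -1.029]
force: [-0.6, -0.1, -0.5]
finger_gap: 0.006
```

```bash
python3 plan.py 0 42 61
```

```text
t 4.3667 tcp [ 471.74813336 -102.9953717    70.42450909] toolx [-7.e-04  2.e-04 -1.e+00] tooly [ 0.971  0.24  -0.001] F [-0.62 -0.06 -0.53] gap 0.005773986292863224
j [-0.339  0.553  1.866 -0.     0.723 -0.581]
target [ 471.7 -102.9   61. ] shift tool (m) [ 0.0094 -0.     -0.0001] twist -0.0058
tooly after [ 0.969  0.245 -0.001] shift after twist [ 0.0094 -0.     -0.0001]
```

No wall contact. I'm pressing down about 9 mm, gently.

play_rows:
  deltas:
    - [[1,0.002,0,0,0],[1,0.002,0,0,0],[1,0.0015,0,0,0],[1,0.001,0,0,0],[1,0.001,0,0,0],[1,0.0005,0,0,0],[1,0.0005,0,0,0],[1,0,0,0,0],[1,0,0,0,0],[1,0,0,0,0]]

```text
t: 5.2
tcp_pos: [472.1, -103.1, 62.5]
orientation: [1.029, 1.314, -1.029]
force: [1.7, -0.5, 3.3]
finger_gap: 0.004
```

play_rows:
  deltas:
    - [[1,0.0005,0,0,0],[1,0.0005,0,0,0],[1,0.0005,0,0,0],[1,0,0,0,0],[1,0.0005,0,0,0],[1,0,0,0,0],[1,0,0,0,0],[1,0,0,0,0],[1,0,0,0,0],[1,0,0,0,0]]

```text
t: 6.03
tcp_pos: [472.1, -103.1, 61.0]
orientation: [1.029, 1.313, -1.029]
force: [-1.0, -0.5, 18.7]
finger_gap: 0.007
```

The key is bottomed: 18.7 N against the 4 N needed, with the TCP at the predicted 61 mm. I'm holding, then releasing.

play_rows:
  deltas:
    - [[1,0,0,0,0],[1,0,0,0,0],[1,0,0,0,0],[1,0,0,0,0],[1,0,0,0,0],[1,0,0,0,0],[1,0,0,0,0],[1,0,0,0,0],[1,0,0,0,0],[1,0,0,0,0]]

```text
t: 6.87
tcp_pos: [472.1, -103.1, 61.0]
orientation: [1.029, 1.313, -1.029]
force: [-1.7, 0.2, 19.2]
finger_gap: 0.01
```

play_rows:
  deltas:
    - [[1,0,0,0,0],[1,0,0,0,0],[1,0,0,0,0],[1,0,0,0,0],[1,0,0,0,0],[1,0,0,0,0],[1,0,0,0,0],[1,0,0,0,0],[1,0,0,0,0],[1,0,0,0,0]]

```text
t: 7.7
tcp_pos: [472.1, -103.1, 61.0]
orientation: [1.029, 1.313, -1.029]
force: [-1.3, 0.3, 20.0]
finger_gap: 0.004
```

play_rows:
  deltas:
    - [[1,-0.002,0,0,0],[1,-0.003,0,0,0],[1,-0.004,0,0,0],[1,-0.005,0,0,0],[1,-0.006,0,0,0],[1,-0.006,0,0,0],[1,-0.006,0,0,0],[1,-0.006,0,0,0],[1,-0.006,0,0,0],[1,-0.006,0,0,0]]

```text
t: 8.53
tcp_pos: [471.9, -103.0, 111.1]
orientation: [1.029, 1.314, -1.029]
force: [-0.3, 0.1, 0.6]
finger_gap: 0.006
```

```bash
python3 plan.py 32 -42 110;  python3 - <<'E'
from cell import bot
import cv2,numpy as np
b=bot.capture("scene")["color"][185:285,240:360]
cv2.imwrite("pics/c2.png",cv2.resize(b,(720,600),interpolation=cv2.INTER_CUBIC)[:,:,::-1])
E
```

```text
t 8.5333 tcp [ 471.94606367 -103.04200853  111.11703028] toolx [ 1.e-04 -0.e+00 -1.e+00] tooly [0.971 0.24  0.   ] F [-0.25  0.06  0.56] gap 0.006137341147548284
j [-0.339  0.481  1.833  0.     0.827 -0.581]
target [ 523.3 -176.5  110. ] shift tool (m) [0.0011 0.0323 0.0836] twist -0.0058
tooly after [0.969 0.245 0.   ] shift after twist [0.0011 0.0318 0.0838]
```

View pics/c2.png

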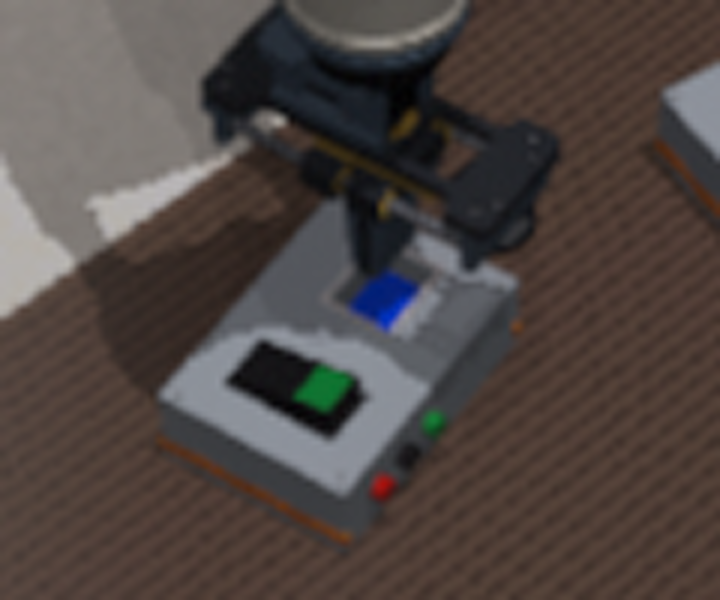

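The box hasn't moved and the key is back up: the blue face in the crop at (385,300) looks as before. Next I move over the green end.

play_rows:
  deltas:
    - [[1,0,0.004,0.01,0],[1,0,0.004,0.0106,0],[1,0,0.004,0.0106,0],[1,0,0.004,0.0106,0],[1,0,0.004,0.0106,0],[1,0,0.004,0.0106,0],[1,0,0.004,0.0106,0],[1,0,0.0043,0.01,0],[1,0,0,0,0],[1,0,0,0,0]]

```text
t: 9.42
tcp_pos: [523.5, -176.8, 110.2]
orientation: [1.03, 1.314, -1.03]
force: [-0.4, 0.1, -0.1]
finger_gap: 0.002
```

```bash
python3 plan.py 32 -42 104;  python3 - <<'E'
from cell import bot
import cv2,numpy as np
b=bot.capture("scene")["color"][185:285,240:360]
cv2.imwrite("pics/c3.png",cv2.resize(b,(720,600),interpolation=cv2.INTER_CUBIC)[:,:,::-1])
E
```

```text
t 9.4167 tcp [ 523.50478175 -176.81992639  110.24302788] toolx [-1.e-04  1.e-04 -1.e+00] tooly [ 0.971  0.239 -0.   ] F [-0.38  0.09 -0.1 ] gap 0.002258387995036379
j [-0.434  0.554  1.665  0.     0.923 -0.675]
target [ 523.3 -176.5  104. ] shift tool (m) [ 0.0062 -0.0001 -0.0004] twist -0.0064
tooly after [ 0.969  0.245 -0.   ] shift after twist [ 0.0062 -0.0001 -0.0004]
```

View pics/c3.png

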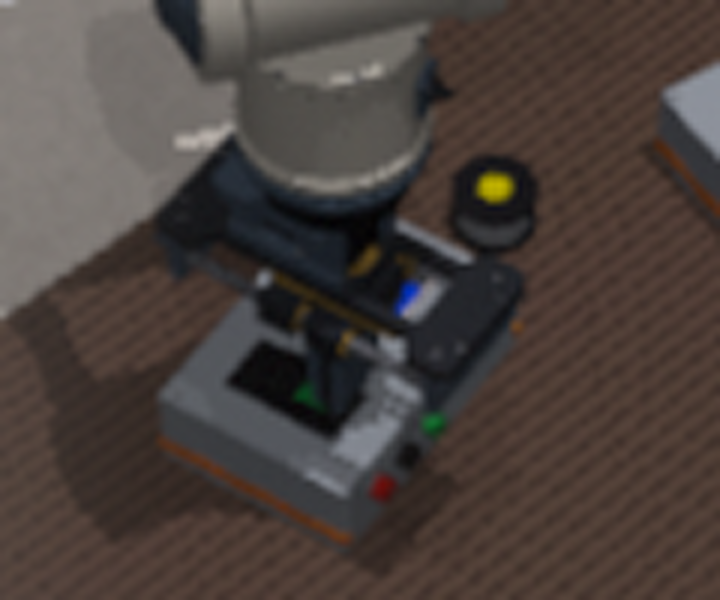

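The fingertips are over the green end (crop 340,390). I'm pressing down in steps while watching the force.

play_rows:
  deltas:
    - [[1,0.002,0,0,0],[1,0.002,0,0,0],[1,0.002,0,0,0],[1,0.002,0,0,0],[1,0.002,0,0,0],[1,0.002,0,0,0],[1,0.001,0,0,0],[1,0.001,0,0,0],[1,0,0,0,0],[1,0,0,0,0]]

```text
t: 10.3
tcp_pos: [523.2, -176.5, 96.3]
orientation: [1.029, 1.314, -1.029]
force: [0.4, -0.3, -0.3]
finger_gap: 0.007
```

play_rows:
  deltas:
    - [[1,0.001,0,0,0],[1,0.001,0,0,0],[1,0.0005,0,0,0],[1,0.0005,0,0,0],[1,0,0,0,0],[1,0,0,0,0],[1,0,0,0,0],[1,0,0,0,0],[1,0,0,0,0],[1,0,0,0,0]]

```text
t: 11.13
tcp_pos: [523.4, -176.5, 93.4]
orientation: [1.029, 1.314, -1.029]
force: [-0.5, 0.6, -0.4]
finger_gap: 0.006
```

play_rows:
  deltas:
    - [[1,0.0005,0,0,0],[1,0.0005,0,0,0],[1,0.0005,0,0,0],[1,0.0005,0,0,0],[1,0,0,0,0],[1,0,0,0,0],[1,0,0,0,0],[1,0,0,0,0],[1,0,0,0,0],[1,0,0,0,0]]

```text
t: 11.97
tcp_pos: [523.4, -176.5, 91.4]
orientation: [1.029, 1.314, -1.029]
force: [0.2, -0.7, -0.1]
finger_gap: 0.002
```

```bash
python3 plan.py 32 -42 90;  python3 - <<'E'
from cell import bot
import cv2,numpy as np
b=bot.capture("scene")["color"][205:285,250:346]
cv2.imwrite("pics/c4.png",cv2.resize(b,(720,600),interpolation=cv2.INTER_CUBIC)[:,:,::-1])
E
```

```text
t 11.9667 tcp [ 523.36738824 -176.4578892    91.40685568] toolx [ 0.  0. -1.] tooly [0.971 0.24  0.   ] F [ 0.18 -0.66 -0.11] gap 0.0020242951589574234
j [-0.433  0.582  1.68   0.     0.879 -0.675]
target [ 523.3 -176.5   90. ] shift tool (m) [ 0.0014 -0.     -0.    ] twist -0.0058
tooly after [0.969 0.245 0.   ] shift after twist [ 0.0014 -0.     -0.    ]
```

View pics/c4.png

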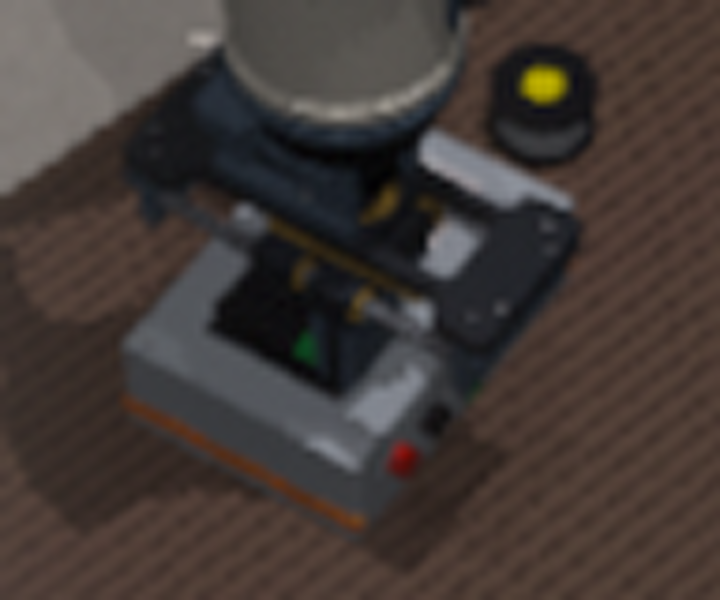

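play_rows:
  deltas:
    - [[1,0.0005,0,0,0],[1,0.0005,0,0,0],[1,0.0005,0,0,0],[1,0.0005,0,0,0],[1,0,0,0,0],[1,0,0,0,0],[1,0,0,0,0],[1,0,0,0,0],[1,0,0,0,0],[1,0,0,0,0]]

```text
t: 12.85
tcp_pos: [523.4, -176.5, 89.4]
orientation: [1.029, 1.314, -1.029]
force: [0.1, -0.4, 0.4]
finger_gap: 0.006
```

play_rows:
  deltas:
    - [[1,0.0005,0,0,0],[1,0.0005,0,0,0],[1,0.0005,0,0,0],[1,0.0005,0,0,0],[1,0,0,0,0],[1,0,0,0,0],[1,0,0,0,0],[1,0,0,0,0],[1,0,0,0,0],[1,0,0,0,0]]

```text
t: 13.68
tcp_pos: [523.4, -176.6, 88.4]
orientation: [1.029, 1.313, -1.029]
force: [-4.6, 1.6, 21.6]
finger_gap: 0.004
```

It's stopped with 21.6 N at tip z=63.4 mm, near the flipped end's expected height. I'm retracting and checking.

play_rows:
  deltas:
    - [[1,-0.002,0,0,0],[1,-0.003,0,0,0],[1,-0.005,0,0,0],[1,-0.01,0,0,0],[1,-0.015,0,0,0],[1,-0.02,0,0,0],[1,-0.02,0,0,0],[1,-0.02,0,0,0],[1,-0.02,0,0,0],[1,-0.02,0,0,0]]

```text
t: 14.52
tcp_pos: [523.2, -176.4, 224.2]
orientation: [1.029, 1.314, -1.029]
force: [0.4, 0.5, 0.2]
finger_gap: 0.005
```

play_rows:
  deltas:
    - [[1,0,0,0.03,0],[1,0,0,0.03,0],[1,0,0,0.03,0],[1,0,0,0.03,0],[1,0,0,0.03,0],[1,0,0,0.03,0],[1,0,0,0.03,0],[1,0,0,0.03,0],[1,0,0,0.03,0],[1,0,0,0.03,0]]

```text
t: 15.35
tcp_pos: [595.2, -469.1, 223.3]
orientation: [1.029, 1.314, -1.029]
force: [-0.1, -0.7, 1.2]
finger_gap: 0.006
```

```bash
python3 - <<'E'
from cell import bot
import cv2,numpy as np,pickle
d={n:bot.capture(n) for n in("scene","top")};pickle.dump(d,open("cap1.pkl","wb"))
o=pickle.load(open("cap0.pkl","rb"))
print(bot.read_state()["tcp_pos"],bot.read_state()["force"])
f=lambda c,n:cv2.resize(c["color"][200:285,250:350] if n=="scene" else c["color"][215:305,290:390],(400,300),interpolation=cv2.INTER_CUBIC)
cv2.imwrite("pics/c5.png",np.vstack([np.hstack([f(x["scene"],"scene"),f(x["top"],"top")]) for x in (o,d)])[:,:,::-1])
cv2.imwrite("pics/top5.png",d["top"]["color"][:,:,::-1])
E
```

```text
[ 595.0697637  -471.67765739  222.38978865] [-1.97675942  0.5623801  -0.5428838 ]
```

View pics/c5.png

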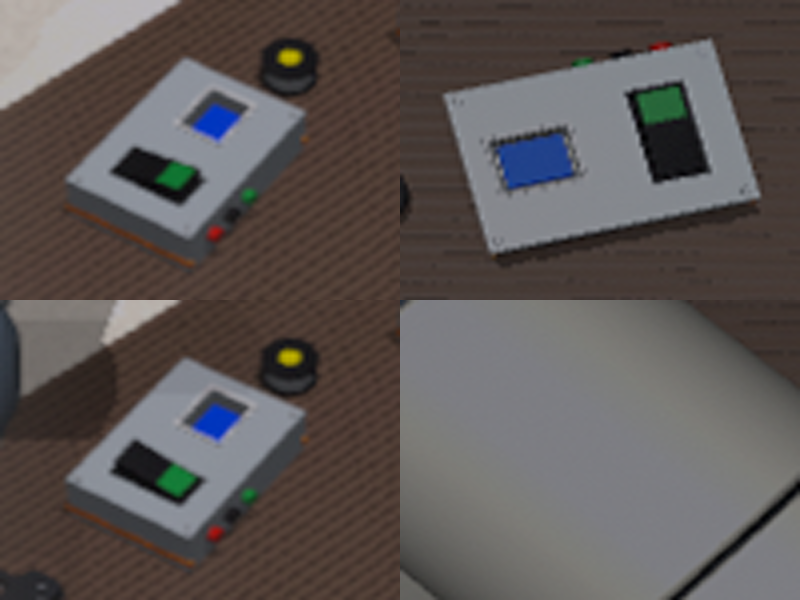

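View pics/top5.png

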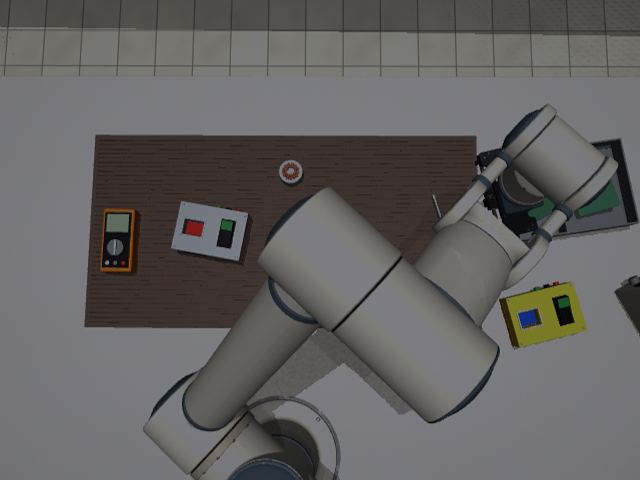

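```bash
python3 - <<'E'
import pickle,cv2,numpy as np
from h import *
from plan import box
o=pickle.load(open("cap0.pkl","rb"));d=pickle.load(open("cap1.pkl","rb"))
def cen(c,lo,hi,y0=205,y1=285,x0=255,x1=340,near=(297,245)):
    hsv=cv2.cvtColor(c["color"],cv2.COLOR_RGB2HSV);m=cv2.inRange(hsv,lo,hi)>0
    k=np.zeros_like(m);k[y0:y1,x0:x1]=m[y0:y1,x0:x1];return blob(k,near)[1:]
for n,lo,hi in(("green",(45,100,0),(85,255,255)),("blue",(100,120,60),(130,255,255))):
    print(n,cen(o["scene"],lo,hi),cen(d["scene"],lo,hi))
c=o["scene"]
for s in (12,16,20,21):
  for t in (2,5):
    P=[proj(c,np.r_[box(s*np.cos(a)-t*np.sin(a),-42),70+s*np.sin(a)+t*np.cos(a)]) for a in(.22,-.22,-.11)]
    print(s,t,[p.round(1) for p in P])
# box and others moved?
df=cv2.absdiff(o["scene"]["color"],d["scene"]["color"]).max(2)
g=lambda c:cv2.minAreaRect(np.array([ray(c,p,58)[:2] for p in np.argwhere(blob(np.pad(cv2.morphologyEx(((cv2.cvtColor(c["color"],cv2.COLOR_RGB2HSV)[205:285,255:340,1]<60)&(c["color"][205:285,255:340].max(2)>90)).astype(np.uint8),cv2.MORPH_OPEN,np.ones((3,3))),((205,195),(255,300))),(297,245))[0])[:,::-1]],np.float32))
print(g(o["scene"]),g(d["scene"]))
E
```

```text
green (np.int32(55), array([293.41818182, 249.41818182])) (np.int32(65), array([293.4       , 250.83076923]))
blue (np.int32(76), array([303.55263158, 233.81578947])) (np.int32(76), array([303.55263158, 233.81578947]))
12 2 [array([291.7, 247.8]), array([292. , 248.9]), array([292. , 248.7])]
12 5 [array([291.5, 247.2]), array([292.2, 248.5]), array([292.1, 248.2])]
16 2 [array([292.7, 248.2]), array([293. , 249.6]), array([293. , 249.3])]
16 5 [array([292.5, 247.6]), array([293.2, 249.2]), array([293.1, 248.8])]
20 2 [array([293.8, 248.6]), array([294.1, 250.3]), array([294.1, 249.9])]
20 5 [array([293.6, 248. ]), array([294.2, 249.9]), array([294.1, 249.4])]
21 2 [array([294. , 248.7]), array([294.3, 250.5]), array([294.3, 250.1])]
21 5 [array([293.8, 248. ]), array([294.5, 250. ]), array([294.4, 249.6])]
((481.8635559082031, -143.61129760742188), (123.52220916748047, 174.21536254882812), 14.131038665771484) ((482.15771484375, -143.49913024902344), (122.75584411621094, 174.2889404296875), 14.05370044708252)
```

The green patch dropped 1.4 px, which fits a full flip (1.4 to 1.9 px predicted), and neither the box nor the key has moved. I'm clearing the top view for a second check.

play_rows:
  deltas:
    - [[1,0,-0.022,0.001,0],[1,0,-0.022,0.001,0],[1,0,-0.022,0.001,0],[1,0,-0.022,0.001,0],[1,0,-0.022,0.001,0],[1,0,-0.022,0.001,0],[1,0,-0.022,0.001,0],[1,0,-0.022,0.001,0],[1,0,-0.022,0.001,0],[1,0,-0.022,0.001,0]]

```text
t: 16.28
tcp_pos: [383.0, -529.7, 223.2]
orientation: [1.029, 1.314, -1.029]
force: [-0.5, -1.0, 0.2]
finger_gap: 0.005
```

play_rows:
  deltas:
    - [[1,0,-0.022,0.001,0],[1,0,-0.022,0.001,0],[1,0,-0.022,0.001,0],[1,0,-0.022,0.001,0],[1,0,-0.022,0.001,0],[1,0,-0.022,0.001,0],[1,0,-0.022,0.001,0],[1,0,-0.022,0.001,0],[1,0,0,0,0],[1,0,0,0,0]]

```text
t: 17.12
tcp_pos: [214.4, -580.0, 223.1]
orientation: [1.03, 1.313, -1.03]
force: [0.4, -0.1, 0.4]
finger_gap: 0.006
```

```bash
python3 - <<'E'
from cell import bot
import cv2,numpy as np,pickle
from h import *
from plan import box
c=bot.capture("top");o=pickle.load(open("cap0.pkl","rb"))["top"]
print(bot.read_state()["tcp_pos"])
for x in(o,c):
    hsv=cv2.cvtColor(x["color"],cv2.COLOR_RGB2HSV);m=cv2.inRange(hsv,(45,100,0),(85,255,255))
    k=np.zeros_like(m);k[225:300,335:385]=m[225:300,335:385]
    mm,a,ce=blob(k>0,(354,246));p=np.argwhere(mm);print(a,ce,p.min(0),p.max(0))
for s in(16,20):
    print(s,[proj(o,np.r_[box(s*np.cos(a),-42),70+s*np.sin(a)]).round(2) for a in(.22,-.22)])
f=lambda q:cv2.resize(q["color"][200:320,250:410],(400,300),interpolation=cv2.INTER_CUBIC)
cv2.imwrite("pics/c6.png",np.hstack([f(o),f(c)])[:,:,::-1])
E
```

```text
[ 215.20536424 -579.75556991  222.9533187 ]
120 [354.75       246.11666667] [240 348] [252 361]
120 [354.61666667 246.63333333] [241 348] [252 361]
16 [array([355.28, 247.26]), array([355.14, 247.57])]
20 [array([354.9 , 245.67]), array([354.73, 246.07])]
```

View pics/c6.png

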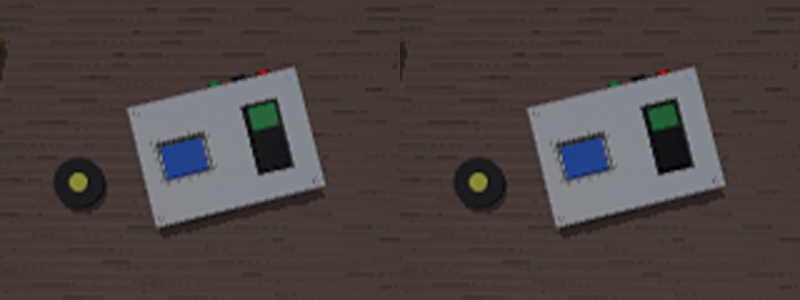

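Before and after in the top view: the box, spool and key are unchanged, and the green patch shifted (-0.1,+0.5) px against (-0.2,+0.4) predicted for a full flip. Handing in.

```bash
python3 -c "
from cell import bot
print(bot.hand_in())"
```

```text
the job is handed in; nothing more can be done
None
```

I reset the grey box with the blue key and handed the job in at about 17 s; the hand-in gives no verdict.

- **Key:** I pressed it with the closed fingertips to its bottom stop, at 19–20 N and the expected depth. I held it there for over 1.6 s and then let go. The key looked the same afterwards as before in both cameras.
- **Rocker:** I pressed the green end until it hit a hard stop at about 22 N with the fingertips at 63.4 mm, then backed off. The scene view shows the black end raised and the green end down. The green patch moved 1.4 px there (1.4–1.9 px predicted for a full flip) and 0.5 px in the top view (0.4 px predicted).
- **Box and other things:** the fitted box position changed by only 0.3 mm, within measurement noise. The key and the nearby spool look the same in the before and after pictures. The twin, meter and pot look in place. I did not measure those three or the driver, which the arm partly hid in my last full view.

One small disagreement: the rocker's stop came about 2 mm lower than I expected from the full finger width. I put that down to the fingertips being narrower than I assumed. At these pixel sizes the pictures cannot show exactly how far the rocker turned, so "fully flipped" rests mainly on the hard stop.

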